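# Pack the spice crate and hold its front rail for fastening

## Task

Stand the spice jar and the salt shaker upright side by side in the small wooden crate, on its floor and let go of them, then take the loose wooden front rail and press it squarely against both rubber pads of the crate's sprung front frame, centred and upright with its top edge level with the tops of the corner posts, so that I can screw it on. Keep a steady push of about 10 N straight at the crate, never ramming the springs to the end of their travel, and finish while still holding the rail there off the worktop. Do not knock the timer, tumbler, matchbox or red-lidded jar about.

Things in the scene. Friction and masses are not known exactly. Their poses are not given: they have to be found in the camera images.
- crate: small light-wood crate, fixed, open at top and front. Origin: centre of its underside, on the worktop; x from the open front to the back wall, y left, z up. 100 mm (x) by 130 mm (y). Floor top at z 10 mm, side and back walls 10 mm thick up to z 55; clear inside x -34 to 40, y -55 to 55 mm. Two front corner posts 16 mm square at x -42, y -60 and 60 mm, tops at z 100
- front_frame (a joint): slide of the sprung U-shaped steel frame before the crate's posts, in m: 0 untouched, grows as it is pressed towards the crate (crate +x), hard stop at 0.025. Spring 800 N/m, no preload (0.0125 is 10 N). It moves as one: a low bar (z 5 to 15 mm) and two uprights at crate y -60 and 60 mm, 16 mm wide, up to z 95, each with a black rubber pad on its front (z 50 to 95 mm)
- press_face (a point): point midway between the front faces of the two rubber pads, 70 mm above the worktop; untouched it lies at crate x -86, y 0 mm and it moves with the frame. Axes as the crate's. The rail's back face goes here
- rail: loose light-wood rail, a plain bar 20 mm thick (x), 150 mm long (y), 60 mm high (z), about 150 g, standing on its long edge. Origin: centre of its underside; z up. Its two broad faces serve equally. In place its origin is 40 mm above the worktop, its top 100 mm, and its back face (10 mm from the origin) lies on the pads
- spice_jar: round glass spice jar with a black cap, 41 mm across all the way up, 105 mm high, about 110 g, upright. Origin: centre of its underside, z up
- salt_shaker: round glass salt shaker with a grey domed top, 44 mm across up to 66 mm, the top 34 mm across from about 74 to 90 mm, 90 mm high, about 100 g, upright. Origin: centre of its underside, z up
- kitchen_timer: round red and white kitchen timer, 69 mm across, 50 mm high; bystander, leave it where it is. Origin: centre of its underside
- tumbler: clear glass tumbler, 81 mm across, 91 mm high; bystander, leave it where it is. Origin: centre of its underside
- matchbox: matchbox, 38x56x17 mm, lying flat; bystander, leave it where it is. Origin: centre of its underside
- honey_jar: wide jar with a red lid, 65 mm across, 100 mm high; bystander, leave it where it is. Origin: centre of its underside
Things that resemble listed ones, but are neither listed nor needed, are in the scene too. Leave any pink or purple look-alike of the spice_jar alone.

How it is judged:
On the way:
1. jar and shaker stand released in the crate, before the rail is pressed on (x of spice_jar in the frame of crate between -0.03 and 0.03 m and y of spice_jar in the frame of crate between -0.045 and 0.045 m and z of spice_jar in the frame of crate between 0.004 and 0.016 m and angle between each of spice_jar, salt_shaker's own z axis and vertical below 0.12 rad and contact force between the fingers and spice_jar below 0.2 N and x of salt_shaker in the frame of crate between -0.03 and 0.03 m and y of salt_shaker in the frame of crate between -0.045 and 0.045 m and z of salt_shaker in the frame of crate between 0.004 and 0.016 m and contact force between the fingers and salt_shaker below 0.2 N and value of joint front_frame below 0.003 m), for 0.2 s.
At the end, for the whole second after the job is handed in: Jar and shaker stand upright and released on the crate floor; the fingers hold the rail still, pressing the front frame with 6 to 14 N (6 to 19 mm in), square and upright within 0.15 rad, centred within 12 mm, its underside 28 to 52 mm above the worktop (x of spice_jar in the frame of crate between -0.03 and 0.03 m and y of spice_jar in the frame of crate between -0.045 and 0.045 m and z of spice_jar in the frame of crate between 0.004 and 0.016 m and angle between each of spice_jar, salt_shaker's own z axis and vertical below 0.12 rad and contact force between the fingers and spice_jar below 0.2 N and x of salt_shaker in the frame of crate between -0.03 and 0.03 m and y of salt_shaker in the frame of crate between -0.045 and 0.045 m and z of salt_shaker in the frame of crate between 0.004 and 0.016 m and contact force between the fingers and salt_shaker below 0.2 N and contact force between rail and crate between 6 and 14 N and value of joint front_frame between 0.006 and 0.019 m and y of rail in the frame of crate between -0.012 and 0.012 m and z of rail in the frame of crate between 0.028 and 0.052 m and angle between the x axis of rail and the x axis of crate, either way round below 0.15 rad and angle between rail's own z axis and vertical below 0.15 rad and linear speed of rail below 0.01 m/s and contact force between the fingers and rail above 2 N); the arm keeps its last pose, push and grip.
It fails at once if the front frame is rammed to the end of its travel (value of joint front_frame above 0.0235 m).
It fails at once if a bystander is moved more than 30 mm (distance of any of kitchen_timer, tumbler, matchbox, honey_jar from where it was at the start of the episode above 0.03 m).
It also fails if it takes over 72 s, if anything falls off the work surface, if the arm or the gripper's body presses on something with over 40 N, if the wrist force passes 120 N, or if a joint passes its speed limit or range.

## Robot

A 6-joint arm with a two-finger parallel gripper is mounted at the origin on the work surface; the furniture and walls round the work are solid. World frame = base frame: x ahead of the robot, y to its left, z up, the work surface at z = 0. Lengths are in m, angles in rad, forces in N, time in s.
With the tool pointing down it reaches from about 0.25 to 0.85 m from the base axis. Payload 12.5 kg.
Tool frame: the origin (TCP) lies between the finger pads; the fingertips stand 22 mm ahead of it and the grasp point (between the pads) lies 3 mm ahead of it; z points along the fingers, y is the line along which they close (so a half turn about z gives the same grasp; the last joint's range is limited). The gripper opens to 93 mm and grips with 3 to 60 N. Pads are 15 mm wide; open, the fingers measure 128 mm over their backs; the gripper's body (75 mm by 188 mm) begins 65 mm behind the grasp point.
Start: joints at [-1.364, 0.351, 1.652, -0, 1.139, -0.085], TCP at [0.158, -0.527, 0.241] pointing down, gripper open.
Joint ranges: [-2.75, 2.75], [-0.79, 2.1], [0.01, 2.65], [-1.57, 4.71], [0.07, 3.14], [-2.87, 2.87]. Speed limits (rad/s): [2.22, 2.22, 2.79, 3.14, 3.14, 3.14].

## Interface

Orientations are given as a rotation vector (axis times angle).
In Python, from rig import read_state, get_image, get_calibration, close_job, masks_of gives the robot as it stands.
- The arm moves only by the tool move_arm, never from a script. Its argument "motion" is text: rows parted by semicolons, each of 7 numbers parted by spaces: the shift along the world's x, y, z in cm, then the turn, a rotation vector about the world's x, y, z in units of 8 degrees (1.0 is 8 degrees), then the opening, from 0 (shut) to 1 (fully open). In form: tx ty tz rx ry rz grip; .... A call has 1 to 10 rows; each row shifts and turns the commanded pose from where the row before left it; what a row does not reach is not made up. A row lasts 1/8 s, in which the tool goes at most 62.5 mm and 10.7 degrees, less where a joint would pass 70% of its speed; a pose out of reach is approached as far as the arm can. A call is refused whole if a number of a shift passes 6.25 or a number of a turn 1, either way. A call with a gripper value outside its range is refused whole. The fingers move at their own pace and stop on an object; "force" is the grip in N (left out, the last holds). Time passes only in rows, so rows that do not move let the fingers close. It gives the time, the measured TCP pose, the force, the opening and the grip force at its end, in the units of the state.
- read_state(): the state, without advancing time (a new reading comes with each control period).
- get_image(name): name is "side" or "top"; returns the picture (420x560x3 uint8, red, green, blue); there is no depth.
- get_calibration(name): a dict with "fx", "fy", "cx", "cy" (pixels), "dist_coeffs" ([k1, k2, p1, p2, k3] as OpenCV has them; the pictures are not rectified), "R" (3x3) and "t" (3): a world point X has camera coordinates R X + t. Camera axes: x right, y down, z forward; pixel columns grow to the right and rows downward; lengths in m; the calibration is good to about 2 mm. A picture is of the moment at which its call begins. get_calibration takes no time and is no camera call.
- close_job(): hands the job in; it is judged then, once.
Trained networks look in the newest picture that a camera, given by its name, has taken for a name from the list of things; names that differ only in an ending like _2 or _b are one class to them, and where a whole thing is asked for, a point or a joint stands for the part that bears it (a point fixed in the world has none). Each returns a list of dicts, best first, with "conf" (0 to 1); they miss things now and then, are a little off and sometimes report something else, mostly with a low value. They report only what shows in the picture. A call takes as long as a camera call. They do not tell look-alikes from the thing itself.
- masks_of(camera, query): "region" (420x560 bool, what is visible of it) and "xy" ([column, row] in pixels, amid what is visible of it).
The state is a dict: "time": time; "qpos": joint angles; "qvel": joint speeds; "effort": joint torques, N m; "tool_pos": TCP position; "tool_rot": TCP orientation; "wrist_force": force on the tool from outside, world axes, zero at the start; "wrist_torque": the same for the moment, N m; "grip_width": opening from 0.0 (shut) to 1.0 (fully open); "finger_force": force on a finger pad.
Only numpy, scipy, OpenCV 4.12 (cv2) and the standard library are available. Lean on these libraries where they do the work, as an engineer would, in place of code of your own. Each camera call takes 0.05 s, during which the arm holds its last target. There are 200 camera calls.

## Working session

There is one attempt and no reset: what is moved stays moved. The work goes in short steps, Python scripts to look and compute and a tool call to move; the robot and the scene stay as the last step left them, time stands still between calls to the robot, and variables do not carry over. Pictures are saved under pics/ and viewed, at most 11 in all, crops included, and the job is handed in when it is done.

Besides the shell and the picture viewer there is one more tool, called after ">>>" as a command line: name --argument value ..., lists and objects as JSON in quotes. move_arm: Moves the arm, as the interface text tells. Its arguments: {"type":"object","properties":{"motion":{"type":"string"},"force":{"type":"number"}},"required":["motion"]}

```bash
mkdir -p pics
cat > h.py <<'E'
import numpy as np, cv2
from rig import *
def K(c):
    return np.array([[c['fx'],0,c['cx']],[0,c['fy'],c['cy']],[0,0,1.]])
def ray(cam,xy):
    c=get_calibration(cam); R=np.array(c['R']); t=np.array(c['t'])
    p=cv2.undistortPoints(np.array([[xy]],float),K(c),np.array(c['dist_coeffs'],float))[0,0]
    return -R.T@t, R.T@np.array([p[0],p[1],1.])
def atz(cam,xy,z):
    o,d=ray(cam,xy); return o+d*(z-o[2])/d[2]
def proj(cam,P):
    c=get_calibration(cam); R=np.array(c['R'])
    return cv2.projectPoints(np.atleast_2d(np.array(P,float)),cv2.Rodrigues(R)[0],np.array(c['t'],float),K(c),np.array(c['dist_coeffs'],float))[0][:,0]
def save(cam,name):
    im=get_image(cam); cv2.imwrite('pics/'+name,im[:,:,::-1]); return im
E
python3 - <<'E'
from h import *
np.set_printoptions(precision=3,suppress=True)
for c in('side','top'):
    save(c,c+'0.png'); k=get_calibration(c); print(c,'cam at',-np.array(k['R']).T@k['t'], k['fx'])
    for q in['crate','front_frame','rail','spice_jar','salt_shaker','kitchen_timer','tumbler','matchbox','honey_jar']:
        for m in masks_of(c,q)[:3]:
            ys,xs=np.nonzero(m['region'])
            print(q,round(m['conf'],2),np.round(m['xy']),(xs.min(),xs.max(),ys.min(),ys.max()) if len(xs) else None, atz(c,m['xy'],0.05))
print(read_state())
E
```

```text
side cam at [-0.055  1.299  0.735] 537.7953752137556
crate 0.97 [230. 259.] (np.int64(199), np.int64(266), np.int64(227), np.int64(284)) [0.526 0.23  0.05 ]
crate 0.5 [345. 215.] (np.int64(338), np.int64(357), np.int64(209), np.int64(221)) [ 0.319 -0.125  0.05 ]
front_frame 0.57 [240. 260.] (np.int64(228), np.int64(267), np.int64(233), np.int64(284)) [0.5   0.225 0.05 ]
front_frame 0.31 [230. 257.] (np.int64(199), np.int64(267), np.int64(227), np.int64(284)) [0.532 0.221 0.05 ]
rail 0.66 [299. 220.] (np.int64(286), np.int64(313), np.int64(202), np.int64(237)) [ 0.439 -0.048  0.05 ]
spice_jar 0.98 [329. 211.] (np.int64(324), np.int64(337), np.int64(194), np.int64(229)) [ 0.373 -0.135  0.05 ]
spice_jar 0.78 [321. 188.] (np.int64(319), np.int64(332), np.int64(179), np.int64(211)) [ 0.452 -0.304  0.05 ]
spice_jar 0.66 [356. 192.] (np.int64(347), np.int64(359), np.int64(175), np.int64(208)) [ 0.333 -0.308  0.05 ]
salt_shaker 0.62 [327. 176.] (np.int64(325), np.int64(333), np.int64(173), np.int64(191)) [ 0.466 -0.416  0.05 ]
kitchen_timer 0.71 [258. 219.] (np.int64(242), np.int64(264), np.
[... 1398 characters left out ...]
) [ 0.574 -0.042  0.05 ]
matchbox 0.61 [359. 275.] (np.int64(349), np.int64(366), np.int64(261), np.int64(285)) [ 0.329 -0.203  0.05 ]
honey_jar 0.68 [142. 166.] (np.int64(125), np.int64(162), np.int64(150), np.int64(182)) [0.607 0.323 0.05 ]
{'time': 1.0, 'qpos': array([-1.364,  0.351,  1.652, -0.   ,  1.139, -0.085]), 'qvel': array([-0.   , -0.002, -0.   , -0.   , -0.001,  0.001]), 'effort': array([ -0.001, -49.726, -28.549,   0.07 ,   0.022,  -0.   ]), 'tool_pos': array([ 0.158, -0.527,  0.241]), 'tool_rot': array([ 3.108,  0.457, -0.   ]), 'wrist_force': array([-0.044,  0.077,  0.394]), 'wrist_torque': array([-0.017, -0.01 , -0.018]), 'finger_force': 0.0, 'grip_width': 1.001517285535116}
```

Run:
```python
import cv2
a=cv2.imread('pics/top0.png')[130:310,110:450]; cv2.imwrite('pics/top0c.png',cv2.resize(a,(800,424),interpolation=cv2.INTER_CUBIC))
a=cv2.imread('pics/side0.png')[150:300,160:380]; cv2.imwrite('pics/side0c.png',cv2.resize(a,(800,545),interpolation=cv2.INTER_CUBIC))
```

```text
(no output)
```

View pics/top0c.png

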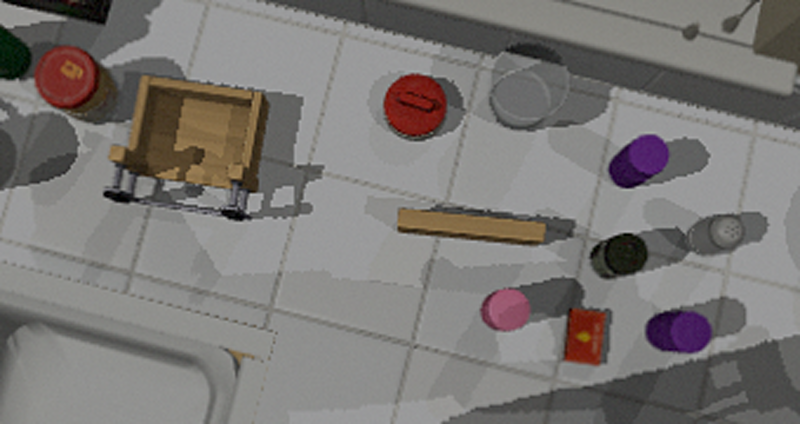

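View pics/side0c.png

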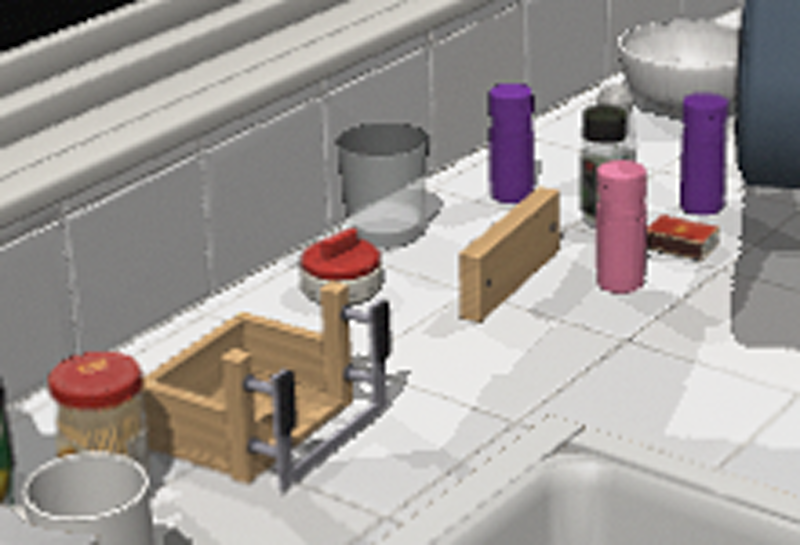

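The top view shows the real jar (black cap at about px 375,235), the shaker (418,229), the rail (about 279–342, 219–234), the crate (155–223) with its frame towards the robot, and pink and purple look-alikes. I'll now fit poses by matching silhouettes.

```bash
cat > fit.py <<'E'
from h import *
from scipy.optimize import minimize
def box(x0,x1,y0,y1,z0,z1): return np.array([[x,y,z] for x in(x0,x1) for y in(y0,y1) for z in(z0,z1)])/1000
def cyl(*rz): 
    a=np.linspace(0,2*np.pi,24,endpoint=False); return np.concatenate([np.c_[r*np.cos(a),r*np.sin(a),z+0*a] for r,z in rz])/1000
CR=[box(-50,50,-65,65,0,10),box(40,50,-65,65,0,55),box(-50,50,-65,-55,0,55),box(-50,50,55,65,0,55),box(-50,-34,-68,-52,0,100),box(-50,-34,52,68,0,100)]
FR=[box(-82,-74,-68,68,5,15)]+[box(-86,-74,s-8,s+8,5,95) for s in(-60,60)]+[box(-80,-50,s-4,s+4,z-4,z+4) for s in(-60,60) for z in(25,75)]
RAIL=[box(-10,10,-75,75,0,60)]; JAR=[cyl((20.5,0),(20.5,105))]; SH=[cyl((22,0),(22,66)),cyl((22,66),(17,74),(17,88),(10,90))]
def place(P,p):
    c,s=np.cos(p[2]),np.sin(p[2]); z=p[3] if len(p)>3 else 0
    return P@np.array([[c,s,0],[-s,c,0],[0,0,1]])+[p[0],p[1],z]
S=4
def render(cam,parts,p):
    m=np.zeros((420*S,560*S),np.uint8)
    for P in parts:
        q=((proj(cam,place(P,p))+.5)*S).astype(np.float32); cv2.fillConvexPoly(m,cv2.convexHull(q.round().astype(np.int32)),1)
    return cv2.resize(m.astype(np.float32),(560,420),interpolation=cv2.INTER_AREA)
def loss(p,parts,masks):
    L=0
    for cam,M in masks.items():
        m=render(cam,parts,p); L+=1-np.minimum(m,M).sum()/np.maximum(m,M).sum()
    return L/len(masks)
def fit(parts,masks,p0,d=(.01,.01,.1)):
    p0=np.array(p0,float); d=np.array(d)[:len(p0)]
    for k in range(2):
        s=np.array([p0]+[p0+np.eye(len(p0))[i]*d[i]*(-1)**k for i in range(len(p0))])
        r=minimize(loss,p0,(parts,masks),method='Nelder-Mead',options=dict(initial_simplex=s,maxiter=150,xatol=2e-4,fatol=1e-4)); p0=r.x
    return r.x,r.fun
E
python3 - <<'E'
from fit import *
np.set_printoptions(precision=4,suppress=True)
o=np.array([110,130]);f=lambda *a:np.array(a)/2.353+o
print('back wall',[atz('top',f(*q),.055)[:2] for q in[(145,75),(268,92)]])
print('rail',[atz('top',f(*q),.06)[:2] for q in[(398,209),(546,222),(546,244),(398,229)]])
print('jar',atz('top',f(625,248),.105)); print('sh',atz('top',f(726,232),.09))
for n in('side','top'): get_image(n)
def get(q,near):
    d={}
    for c in('side','top'):
        for m in masks_of(c,q):
            t=proj(c,[near])[0]
            if np.hypot(*(m['xy']-t))<22: d[c]=m['region'].astype(np.float32);break
    return d
vis={}
for n,q,parts,p0 in[('crate','crate',CR+FR,(.54,.20,0)),('rail','rail',RAIL,(.44,-.085,1.5)),('jar','spice_jar',JAR,(.40,-.235)),('sh','salt_shaker',SH,(.42,-.34))]:
    pp=list(p0)
    if n=='crate': b=[atz('top',f(*q_),.055)[:2] for q_ in[(145,75),(268,92)]];v=b[0]-b[1];pp[2]=np.arctan2(-v[0],v[1])
    if n=='rail':
        b=np.array([atz('top',f(*q_),.06)[:2] for q_ in[(398,209),(546,222),(546,244),(398,229)]]);pp[:2]=b.mean(0);v=b[0]+b[3]-b[1]-b[2];pp[2]=np.arctan2(-v[0],v[1])
    if n=='jar': pp=list(atz('top',f(625,248),.105)[:2])
    if n=='sh': pp=list(atz('top',f(726,232),.09)[:2])
    M=get(q,[pp[0],pp[1],.04]); 
    for sel in([['top'],['side'],['top','side']] if n!='sh' else[['top']]):
        mm={k:M[k] for k in sel if k in M}
        if not mm: continue
        if len(pp)==2:
            x,e=None,None
            L=lambda p:loss([p[0],p[1],0],parts,mm)
            r=minimize(L,pp,method='Nelder-Mead',options=dict(initial_simplex=np.array([pp,[pp[0]+.01,pp[1]],[pp[0],pp[1]+.01]]))); x,e=r.x,r.fun
        else: x,e=fit(parts,mm,pp)
        print(n,list(mm),np.array(pp),'->',x,round(e,3))
E
```

```text
back wall [array([0.6132, 0.2459]), array([0.592 , 0.1165])]
rail [array([ 0.4664, -0.0165]), array([ 0.4502, -0.1662]), array([ 0.4278, -0.1653]), array([ 0.446 , -0.0161])]
jar [ 0.4189 -0.2351  0.105 ]
sh [ 0.4336 -0.3396  0.09  ]
crate ['top'] [ 0.54    0.2    -0.1626] -> [ 0.5559  0.1968 -0.1641] 0.121Traceback (most recent call last):
  File "<stdin>", line 31, in <module>
  File "fit.py", line 27, in fit
    r=minimize(loss,p0,(parts,masks),method='Nelder-Mead',options=dict(initial_simplex=s,maxiter=150,xatol=2e-4,fatol=1e-4)); p0=r.x
    res = _minimize_neldermead(fun, x0, args, callback, bounds=bounds,
                               **options)
    fxcc = func(xcc)
    fx = function(np.copy(x), *(wrapper_args + args))
  File "fit.py", line 21, in loss
    m=render(cam,parts,p); L+=1-np.minimum(m,M).sum()/np.maximum(m,M).sum()
  File "fit.py", line 16, in render
    q=((proj(cam,place(P,p))+.5)*S).astype(np.float32); cv2.fillConvexPoly(m,cv2.convexHull(q.round().astype(np.int32)),1)
        ~~~~^^^^^^^^^^^^^^^^
  File "h.py", line 12, in proj
    c=get_calibration(cam); R=np.array(c['R'])
ValueError: time passes only in moves, steps and waits
```

```bash
sed -i '2a import functools\nfrom rig import get_calibration as _gc\nget_calibration=functools.lru_cache(None)(_gc)' h.py
cat > m1.py <<'E'
from fit import *
np.set_printoptions(precision=4,suppress=True)
for n in('side','top'): get_image(n)
def get(q,near):
    d={}
    for c in('side','top'):
        t=proj(c,[near])[0]
        for m in masks_of(c,q):
            if np.hypot(*(m['xy']-t))<22: d[c]=m['region'].astype(np.float32);break
    return d
def cylfit(parts,mm,pp):
    r=minimize(lambda p:loss([p[0],p[1],0],parts,mm),pp,method='Nelder-Mead',options=dict(initial_simplex=np.array([pp,[pp[0]+.01,pp[1]],[pp[0],pp[1]+.01]]))); return r.x,r.fun
if __name__=='__main__':
  for n,q,parts,pp in[('crate','crate',CR+FR,(.556,.197,-.163)),('rail','rail',RAIL,(.448,-.091,-.112)),('jar','spice_jar',JAR,(.419,-.235)),('sh','salt_shaker',SH,(.4336,-.34))]:
    M=get(q,[pp[0],pp[1],.04])
    for sel in[['top'],['side'],['top','side']]:
        mm={k:M[k] for k in sel if k in M}
        if len(mm)<len(sel): continue
        x,e=cylfit(parts,mm,pp) if len(pp)==2 else fit(parts,mm,pp)
        print(n,list(mm),'->',x,round(e,3))
E
python3 m1.py
```

```text
crate ['top'] -> [ 0.5558  0.1958 -0.1731] 0.08
crate ['side'] -> [ 0.5572  0.1914 -0.154 ] 0.099
crate ['top', 'side'] -> [ 0.5561  0.1954 -0.1686] 0.099
rail ['top'] -> [ 0.451  -0.0914 -0.109 ] 0.119
rail ['side'] -> [ 0.4534 -0.0965 -0.1125] 0.053
rail ['top', 'side'] -> [ 0.4513 -0.0912 -0.1041] 0.102
jar ['top'] -> [ 0.4148 -0.2354] 0.09
jar ['side'] -> [ 0.3654 -0.1264] 0.043
jar ['top', 'side'] -> [ 0.4139 -0.2354] 0.438
sh ['top'] -> [ 0.437  -0.3443] 0.211
sh ['side'] -> [ 0.4586 -0.4289] 0.838
sh ['top', 'side'] -> [ 0.4369 -0.3443] 0.532
```

>>> move_arm --motion "3.7 4.2 0 0 0 0 0.75;3.7 4.2 0 0 0 0 0.75;3.7 4.2 0 0 0 0 0.75;3.7 4.2 0 0 0 0 0.75;3.7 4.2 -1 0 0 0 0.75;3.7 4.2 -1 0 0 0 0.75;3.6 4 -1 0 0 0 0.75;0 0 0 0 0 0 0.75" --force 20

```text
time: 2.7
tool_pos: [0.4175, -0.2323, 0.21]
tool_rot: [-3.106, -0.463, 0.001]
wrist_force: [-0.3, -0.8, -0.0]
grip_width: 0.747
finger_force: 0.0
```

Run:
```python
from m1 import *
print(read_state()['tool_pos'],read_state()['tool_rot'])
a=save('side','s1.png'); b=save('top','t1.png')
u=[cv2.resize(x[y0:y0+150,x0:x0+200],(400,300),interpolation=cv2.INTER_CUBIC) for x,y0,x0 in((a,120,240),(b,150,290))]
cv2.imwrite('pics/c1.png',np.hstack(u)[:,:,::-1])
for q in('spice_jar','salt_shaker'):
  for c in('side','top'):
    for m in masks_of(c,q):
      ys,xs=np.nonzero(m['region']); print(q,c,round(m['conf'],2),xs.min(),xs.max(),ys.min(),ys.max())
for P in([.416,-.235,.105],[.435,-.342,.09]): print(proj('side',[P]),proj('top',[P]))
```

```text
[ 0.4162 -0.2347  0.2107] [ 3.1078  0.4586 -0.0003]
spice_jar side 0.89 294 307 172 205
spice_jar side 0.74 323 337 193 230
spice_jar side 0.73 319 332 179 211
spice_jar top 0.83 315 334 253 269
spice_jar top 0.73 369 391 187 208
salt_shaker side 0.47 325 334 173 191
[[325.2992 181.382 ]] [[375.6327 236.6777]]
[[329.272  173.9086]] [[419.5138 227.9741]]
```

View pics/c1.png

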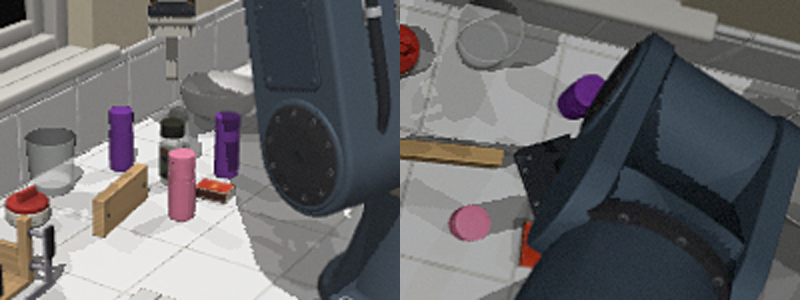

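The side view puts the jar cap at about px (326,183), which agrees with the predicted (325,181). Next: descend and grasp.

>>> move_arm --motion "0 0 -4.5 0 0 0 0.75;0 0 -4.5 0 0 0 0.75;0 0 -3 0 0 0 0.75;0 0 -1.5 0 0 0 0.75;0 0 0 0 0 0 0.75;0 0 0 0 0 0 0.3;0 0 0 0 0 0 0.3;0 0 0 0 0 0 0.3;0 0 0 0 0 0 0.3" --force 15

```text
time: 4.22
tool_pos: [0.4165, -0.2349, 0.076]
tool_rot: [3.108, 0.457, 0.001]
wrist_force: [-0.3, 0.2, 4.1]
grip_width: 0.433
finger_force: 15.0
```

>>> move_arm --motion "0 0 3 0 0 0 0.3;0 0 5 0 0 0 0.3;0 0 5 0 0 0 0.3;1 3 3 0 0 0.5 0.3;1.5 5 0.5 0 0 0.9 0.3;1.5 5 0 0 0 0.9 0.3;1.5 5 0 0 0 0.9 0.3;1.5 5 0 0 0 0.9 0.3;1.5 5 0 0 0 0.9 0.3;1.5 5 0 0 0 0.9 0.3"

```text
time: 5.48
tool_pos: [0.5164, 0.097, 0.2407]
tool_rot: [2.662, 1.669, -0.0]
wrist_force: [0.2, -0.2, -0.8]
grip_width: 0.434
finger_force: 15.0
```

>>> move_arm --motion "1.5 5 0 0 0 0.9 0.3;1.5 4 0 0 0 0.9 0.3;1.5 3 0 0 0 0.25 0.3;1 0.6 0 0 0 0 0.3;0 0 0 0 0 0 0.3;0 0 0 0 0 0 0.3"

```text
time: 6.22
tool_pos: [0.571, 0.2202, 0.2406]
tool_rot: [-2.402, -2.024, 0.001]
wrist_force: [-0.3, 0.1, -1.5]
grip_width: 0.437
finger_force: 15.0
```

Run:
```python
from m1 import *
from scipy.spatial.transform import Rotation as Ro
s=read_state(); print(s['tool_pos'],Ro.from_rotvec(s['tool_rot']).as_matrix()[:,1],s['qpos'],s['wrist_force'])
a=save('side','s2.png'); b=save('top','t2.png')
u=[cv2.resize(x[y0:y0+150,x0:x0+200],(400,300),interpolation=cv2.INTER_CUBIC) for x,y0,x0 in((a,160,150),(b,130,110))]
cv2.imwrite('pics/c2.png',np.hstack(u)[:,:,::-1])
for c in('side','top'):
    for m in masks_of(c,'spice_jar'):
      ys,xs=np.nonzero(m['region']); print(c,round(m['conf'],2),xs.min(),xs.max(),ys.min(),ys.max())
```

```text
[0.571  0.2204 0.2408] [ 0.9856 -0.1694 -0.    ] [ 0.2923  0.4635  1.4823 -0.0001  1.1959  0.4625] [ 0.8154 -0.4136 -0.5773]
side 0.76 347 359 175 208
side 0.72 253 277 184 216
side 0.68 293 307 172 205
side 0.64 203 221 173 216
side 0.61 324 337 194 230
top 0.71 384 412 262 279
top 0.64 167 179 151 175
top 0.58 369 393 188 208
top 0.52 314 334 253 270
```

View pics/c2.png

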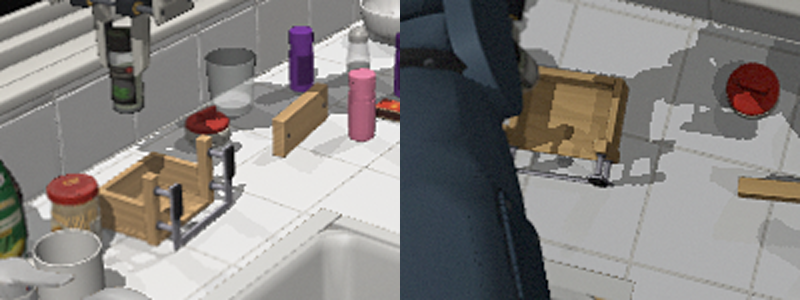

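The jar hangs above the crate and the fingers close along the crate's x. Next: lower it, correcting x by -1.4 cm.

>>> move_arm --motion "-1.4 0.1 0 0 0 0 0.3;0 0 -4 0 0 0 0.3;0 0 -4 0 0 0 0.3;0 0 -4 0 0 0 0.3;0 0 -2 0 0 0 0.3;0 0 -0.6 0 0 0 0.3;0 0 -0.4 0 0 0 0.3;0 0 0 0 0 0 0.3;0 0 0 0 0 0 0.3"

```text
time: 7.65
tool_pos: [0.5575, 0.2224, 0.0914]
tool_rot: [2.401, 2.026, 0.002]
wrist_force: [-0.2, -0.2, -0.4]
grip_width: 0.432
finger_force: 15.0
```

>>> move_arm --motion "0 0 -0.3 0 0 0 0.3;0 0 -0.2 0 0 0 0.3;0 0 0 0 0 0 0.3;0 0 0 0 0 0 0.6;0 0 0 0 0 0 0.65;0 0 0 0 0 0 0.65;0 0 2 0 0 0 0.65;0 0 5 0 0 0 0.7;0 0 5 0 0 0 0.75;0 0 3.5 0 0 0 0.75"

```text
time: 8.9
tool_pos: [0.5575, 0.2224, 0.243]
tool_rot: [2.4, 2.026, 0.003]
wrist_force: [0.0, -0.7, 0.7]
grip_width: 0.748
finger_force: 0.0
```

>>> move_arm --motion "-1.2 -5.6 0 0 0 -0.8 0.75;-1.2 -5.6 0 0 0 -0.8 0.75;-1.2 -5.6 0 0 0 -0.8 0.75;-1.2 -5.6 0 0 0 -0.8 0.75;-1.2 -5.6 0 0 0 -0.8 0.75;-1.2 -5.6 0 0 0 -0.8 0.75;-1.2 -5.6 0 0 0 -0.8 0.75;-1.2 -5.6 0 0 0 -0.8 0.75;-1.2 -5.6 0 0 0 -0.8 0.75;-1.3 -5.5 0 0 0 -0.8 0.75"

```text
time: 10.15
tool_pos: [0.4356, -0.3386, 0.2407]
tool_rot: [3.111, 0.44, 0.0]
wrist_force: [0.9, 0.2, 0.1]
grip_width: 0.75
finger_force: 0.0
```

```bash
cat > look.py <<'E'
from m1 import *
from scipy.spatial.transform import Rotation as Ro
s=read_state(); print(s['tool_pos'],Ro.from_rotvec(s['tool_rot']).as_matrix()[:,1],s['qpos'],s['wrist_force'])
E
python3 - <<'E'
from look import *
a=save('side','s3.png'); b=save('top','t3.png')
u=[cv2.resize(x[y0:y0+150,x0:x0+200],(400,300),interpolation=cv2.INTER_CUBIC) for x,y0,x0 in((a,150,180),(b,130,110))]
cv2.imwrite('pics/c3.png',np.hstack(u)[:,:,::-1])
for n,q,parts,p in[('jar','spice_jar',JAR,(.557,.222,.01)),('sh','salt_shaker',SH,(.436,-.343,0))]:
  M=get(q,[p[0],p[1],.05])
  for c,m in M.items():
    r=minimize(lambda v:loss([v[0],v[1],0,p[2]],parts,{c:m}),p[:2],method='Nelder-Mead',options=dict(initial_simplex=np.array([p[:2],[p[0]+.01,p[1]],[p[0],p[1]+.01]]))); print(n,c,r.x,r.fun)
E
```

```text
[ 0.4348 -0.3409  0.2404] [ 0.2742 -0.9617  0.001 ] [-0.7487  0.3552  1.6459 -0.0008  1.1398  0.5446] [-0.2251  0.8934 -0.3899]
jar side [0.5948 0.1566] 0.49200165271759033
jar top [0.5587 0.2217] 0.13952851295471191
sh side [ 0.4508 -0.3865] 0.31309300661087036
sh top [ 0.4307 -0.3196] 0.6459096670150757
```

View pics/c3.png

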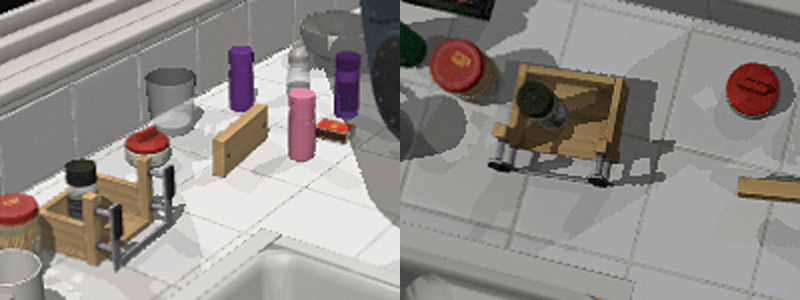

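The jar stands upright in the crate's left half at about (0.558, 0.222). The shaker top at px (328,173) agrees with the estimate, so I grasp it.

>>> move_arm --motion "0.1 -0.1 -5 0 0 0 0.75;0 0 -5 0 0 0 0.75;0 0 -4 0 0 0 0.75;0 0 -2.5 0 0 0 0.75;0 0 -1.5 0 0 0 0.75;0 0 0 0 0 0 0.75;0 0 0 0 0 0 0.3;0 0 0 0 0 0 0.3;0 0 0 0 0 0 0.3;0 0 0 0 0 0 0.3" --force 15

```text
time: 11.8
tool_pos: [0.4377, -0.3383, 0.0612]
tool_rot: [3.108, 0.446, 0.002]
wrist_force: [0.9, -2.6, 3.4]
grip_width: 0.412
finger_force: 15.1
```

Run:
```python
from look import *
a=save('side','s4.png'); b=save('top','t4.png')
u=[cv2.resize(x[y0:y0+75,x0:x0+100],(400,300),interpolation=cv2.INTER_CUBIC) for x,y0,x0 in((a,130,290),(b,190,360))]
cv2.imwrite('pics/c4.png',np.hstack(u)[:,:,::-1])
print(proj('side',[[.436,-.34,.09],[.436,-.34,.0]]))
```

```text
[ 0.4377 -0.3382  0.0612] [ 0.2809 -0.9597  0.0015] [-0.7421  0.6026  1.7718 -0.0001  0.7655  0.544 ] [ 0.2798 -1.7221  5.3287]
[[328.818  174.0733]
 [328.5131 198.4728]]
```

View pics/c4.png

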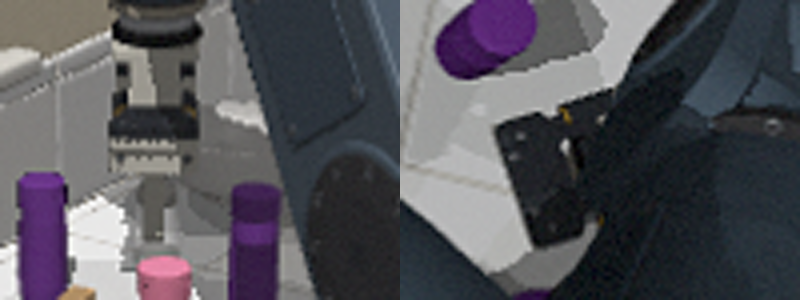

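The side view shows the shaker between the fingers, but 38 mm is narrower than the 44 mm expected, so it looks off-centre. I'll reopen, lift and measure before gripping again.

>>> move_arm --motion "0 0 0 0 0 0 0.75;0 0 0 0 0 0 0.75;0 0 0 0 0 0 0.75;0 0 4 0 0 0 0.75;0 0 5 0 0 0 0.75;0 0 5 0 0 0 0.75;-5 5 4 0 0 0 0.75;-5 5 0 0 0 0 0.75;-5 5 0 0 0 0 0.75;-4 4 0 0 0 0 0.75"

```text
time: 13.25
tool_pos: [0.2687, -0.1693, 0.2311]
tool_rot: [-3.109, -0.446, 0.0]
wrist_force: [-0.4, -0.6, 1.1]
grip_width: 0.751
finger_force: 0.0
```

Run:
```python
from look import *
a=save('side','s5.png'); b=save('top','t5.png')
u=[cv2.resize(x[y0:y0+75,x0:x0+100],(400,300),interpolation=cv2.INTER_CUBIC) for x,y0,x0 in((a,150,280),(b,190,360))]
cv2.imwrite('pics/c5.png',np.hstack(u)[:,:,::-1])
for c in('side','top'):
  for m in masks_of(c,'salt_shaker'):
    ys,xs=np.nonzero(m['region']); print(c,round(m['conf'],2),xs.min(),xs.max(),ys.min(),ys.max())
p=(.436,-.343,0)
M=get('salt_shaker',[p[0],p[1],.05])
for sel in[['top'],['side'],['top','side']]:
  mm={k:M[k] for k in sel if k in M}
  if mm: print(sel,cylfit(SH,mm,p[:2]))
```

```text
[ 0.2672 -0.1677  0.2309] [ 0.2816 -0.9595 -0.0017] [-0.7085 -0.0901  2.1942  0.0001  1.0395  0.5767] [ 0.8674  0.6907 -0.0499]
side 0.73 323 333 174 194
side 0.35 286 313 202 237
top 0.77 401 425 220 238
top 0.7 154 223 162 222
['top'] (array([ 0.4373, -0.3417]), np.float64(0.10241585969924927))
['side'] (array([ 0.4527, -0.3866]), np.float64(0.4370696544647217))
['top', 'side'] (array([ 0.4368, -0.3412]), np.float64(0.2862906754016876))
```

View pics/c5.png

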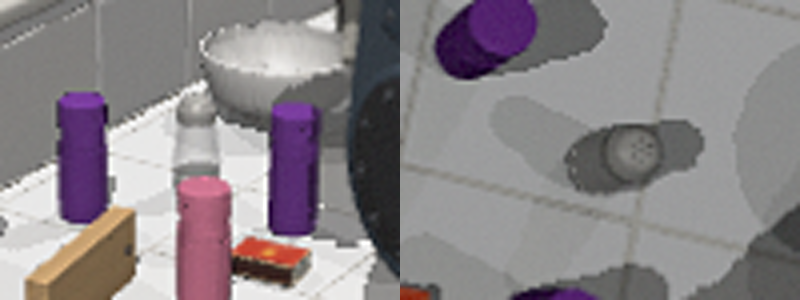

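The shaker stands upright at about (0.437, -0.341), with its cap at px (418.5, 227.5) in the top view. I go back above it and grip a little lower.

>>> move_arm --motion "3.4 -3.5 0 0 0 0 0.75;3.4 -3.5 0 0 0 0 0.75;3.4 -3.5 0 0 0 0 0.75;3.4 -3.5 0 0 0 0 0.75;3.3 -3.3 0 0 0 0 0.75;0 0 -4 0 0 0 0.75;0 0 -4 0 0 0 0.75;0 0 -4 0 0 0 0.75;0 0 0 0 0 0 0.75;0 0 0 0 0 0 0.75"

```text
time: 14.9
tool_pos: [0.44, -0.3446, 0.1124]
tool_rot: [3.109, 0.445, 0.001]
wrist_force: [-0.2, 0.1, 0.3]
grip_width: 0.753
finger_force: 0.0
```

>>> move_arm --motion "0 0 -3 0 0 0 0.75;0 0 -2 0 0 0 0.75;0 0 -1 0 0 0 0.75;0 0 0 0 0 0 0.75;0 0 0 0 0 0 0.75"

```text
time: 15.52
tool_pos: [0.4399, -0.3443, 0.0525]
tool_rot: [3.108, 0.446, 0.002]
wrist_force: [-0.8, -0.2, 0.6]
grip_width: 0.75
finger_force: 0.0
```

>>> move_arm --motion "-0.3 0.3 0 0 0 0 0.75;0 0 0 0 0 0 0.6;0 0 0 0 0 0 0.3;0 0 0 0 0 0 0.3;0 0 0 0 0 0 0.3;0 0 0 0 0 0 0.3" --force 12

```text
time: 16.27
tool_pos: [0.4364, -0.3408, 0.0514]
tool_rot: [-3.11, -0.446, -0.0]
wrist_force: [0.1, 1.2, 0.7]
grip_width: 0.44
finger_force: 12.0
```

>>> move_arm --motion "0 0 2 0 0 0 0.3;0 0 4 0 0 0 0.3;0 0 5 0 0 0 0.3;0 1 5 0 0 0 0.3;1 5 1 0 0 0.8 0.3;1.1 5 0 0 0 0.8 0.3;1.1 5 0 0 0 0.8 0.3;1.1 5 0 0 0 0.8 0.3;1.1 5 0 0 0 0.8 0.3;1.1 5 0 0 0 0.8 0.3"

```text
time: 17.52
tool_pos: [0.5015, -0.0292, 0.2214]
tool_rot: [2.787, 1.449, 0.0]
wrist_force: [0.5, 0.1, -1.0]
grip_width: 0.447
finger_force: 12.0
```

>>> move_arm --motion "1.1 5 0 0 0 0.8 0.3;1.1 5 0 0 0 0.8 0.3;1.1 5 0 0 0 0.8 0.3;1 5 0 0 0 0.8 0.3;1 5 0 0 0 0 0.3;0 0.2 0 0 0 0 0.3;0 0 0 0 0 0 0.3;0 0 0 0 0 0 0.3"

```text
time: 18.52
tool_pos: [0.5543, 0.22, 0.2214]
tool_rot: [2.402, 2.025, -0.001]
wrist_force: [1.0, -0.2, -1.4]
grip_width: 0.446
finger_force: 12.0
```

Run:
```python
from look import *
save('side','s6.png'); get_image('top')
for c in('side','top'):
  for m in masks_of(c,'crate')[:1]:
    if m['region'].any(): print(c,fit(CR+FR,{c:m['region'].astype(np.float32)},(.556,.195,-.168)))
print(s['grip_width'],s['finger_force'])
```

```text
[0.5544 0.2201 0.2215] [ 0.9855 -0.1694  0.0001] [ 0.3     0.4541  1.5468 -0.0001  1.1407  0.4702] [ 0.8737 -0.5678 -0.0745]
side (array([ 0.557 ,  0.1924, -0.1601]), np.float64(0.2047206163406372))
top (array([ 0.5552,  0.1952, -0.1802]), np.float64(0.33554762601852417))
0.43860073625036433 11.999956748331897
```

View pics/s6.png

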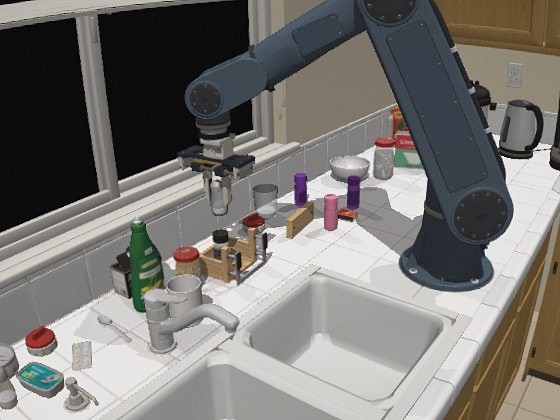

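I overshot y by 5 cm, still safely above everything. The shaker is held and upright. I move back and lower it.

>>> move_arm --motion "-1.1 -2.5 0 0 0 0 0.3;0 -2.5 0 0 0 0 0.3;0 0 -3 0 0 0 0.3;0 0 -3 0 0 0 0.3;0 0 -3 0 0 0 0.3;0 0 -3 0 0 0 0.3;0 0 0 0 0 0 0.3;0 0 0 0 0 0 0.3"

```text
time: 19.82
tool_pos: [0.544, 0.1712, 0.1025]
tool_rot: [2.401, 2.026, 0.002]
wrist_force: [0.8, -0.1, -1.7]
grip_width: 0.444
finger_force: 12.0
```

>>> move_arm --motion "0 0 -2 0 0 0 0.3;0 0 -1 0 0 0 0.3;0 0 -0.6 0 0 0 0.3;0 0 -0.3 0 0 0 0.3;0 0 0 0 0 0 0.3;0 0 0 0 0 0 0.3"

```text
time: 20.58
tool_pos: [0.5436, 0.1712, 0.0628]
tool_rot: [2.401, 2.026, 0.001]
wrist_force: [-0.4, -0.1, -1.1]
grip_width: 0.44
finger_force: 12.0
```

>>> move_arm --motion "0 0 -0.2 0 0 0 0.3;0 0 0 0 0 0 0.3;0 0 0 0 0 0 0.54;0 0 0 0 0 0 0.54;0 0 0 0 0 0 0.54;0 0 2 0 0 0 0.54;0 0 4 0 0 0 0.54;0 0 5 0 0 0 0.54;0 0 4 0 0 0 0.54;0 0 0 0 0 0 0.54"

```text
time: 21.82
tool_pos: [0.5446, 0.1714, 0.2134]
tool_rot: [2.399, 2.024, 0.008]
wrist_force: [-0.2, 0.2, 0.1]
grip_width: 0.541
finger_force: 0.0
```

>>> move_arm --motion "-1.9 -5.3 0 0 0 0.1 0.54;-1.9 -5.3 0 0 0 0.1 0.54;-1.9 -5.3 0 0 0 0.1 0.54;-1.9 -5.3 0 0 0 0.1 0.54;-1.8 -5.1 0 0 0 0 0.54;0 0 0 0 0 0 0.54"

```text
time: 22.58
tool_pos: [0.448, -0.0942, 0.2095]
tool_rot: [-2.347, -2.086, 0.002]
wrist_force: [-0.3, 0.5, -1.0]
grip_width: 0.537
finger_force: 0.0
```

Run:
```python
from look import *
a=save('side','s7.png'); b=save('top','t7.png')
u=[cv2.resize(x[y0:y0+112,x0:x0+150],(400,300),interpolation=cv2.INTER_CUBIC) for x,y0,x0 in((a,170,190),(b,130,130))]
cv2.imwrite('pics/c7.png',np.hstack(u)[:,:,::-1])
for n,q,parts,p in[('jar','spice_jar',JAR,(.557,.222,.01)),('sh','salt_shaker',SH,(.544,.171,.01))]:
  M=get(q,[p[0],p[1],.05])
  for c,m in M.items():
    r=minimize(lambda v:loss([v[0],v[1],0,p[2]],parts,{c:m}),p[:2],method='Nelder-Mead',options=dict(initial_simplex=np.array([p[:2],[p[0]+.01,p[1]],[p[0],p[1]+.01]]))); print(n,c,r.x,r.fun)
for q,parts,p in(('rail',RAIL,(.451,-.092,-.108)),('crate',CR+FR+[place(SH[0],(-.008,-.026,0,.01)),place(SH[1],(-.008,-.026,0,.01)),place(JAR[0],(0,.026,0,.01))],(.556,.195,-.168))):
  M=get(q,[p[0],p[1],.05])
  for c,m in M.items(): print(q,c,fit(parts,{c:m},p))
```

```text
[ 0.4491 -0.0918  0.2097] [ 0.9935 -0.1142 -0.0012] [-0.3034  0.2239  1.9113  0.0003  1.0076 -0.1891] [-1.0002  0.8571 -0.2366]
jar side [0.5951 0.1581] 0.46373891830444336
jar top [0.5589 0.2206] 0.09421372413635254
sh side [0.5683 0.12  ] 0.5268517732620239
sh top [0.5446 0.169 ] 0.16906946897506714
rail side (array([ 0.4525, -0.0943, -0.1093]), np.float64(0.05010974407196045))
crate side (array([ 0.5573,  0.1911, -0.1446]), np.float64(0.30941927433013916))
crate top (array([ 0.5554,  0.196 , -0.1689]), np.float64(0.3206332325935364))
```

View pics/c7.png

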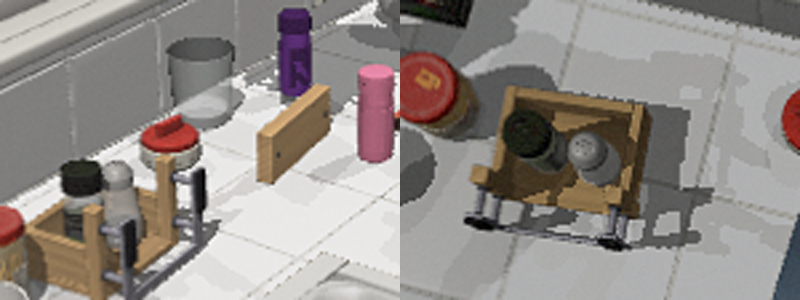

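Jar and shaker both stand released in the crate. Next I grasp the rail.

>>> move_arm --motion "0.2 -0.1 -4 0 0 0 0.54;0 0 -4 0 0 0 0.54;0 0 -4 0 0 0 0.54;0 0 -2.5 0 0 0 0.54;0 0 -1.5 0 0 0 0.54;0 0 0 0 0 0 0.54;0 0 0 0 0 0 0.1;0 0 0 0 0 0 0.1;0 0 0 0 0 0 0.1;0 0 0 0 0 0 0.1" --force 45

```text
time: 24.42
tool_pos: [0.4515, -0.0929, 0.0508]
tool_rot: [2.343, 2.092, 0.0]
wrist_force: [-1.7, 0.1, 4.9]
grip_width: 0.215
finger_force: 45.0
```

>>> move_arm --motion "0 0 2 0 0 0 0.1;0 0 4 0 0 0 0.1;0 0 4 0 0 0 0.1;-0.8 4 0 0 0 -0.1 0.1;-0.8 5 0 0 0 -0.1 0.1;-0.8 5 0 0 0 -0.1 0.1;-0.6 5 0 0 0 -0.1 0.1;0 5 0 0 0 0 0.1;0 4 0 0 0 0 0.1;0 3 0 0 0 0 0.1"

```text
time: 25.68
tool_pos: [0.421, 0.2187, 0.1504]
tool_rot: [-2.4, -2.027, 0.0]
wrist_force: [-0.0, -0.8, -0.8]
grip_width: 0.215
finger_force: 45.0
```

>>> move_arm --motion "0 0 -2 0 0 0 0.1;0 0 -2 0 0 0 0.1;0 0 -1 0 0 0 0.1;0 0 0 0 0 0 0.1;0 0 0 0 0 0 0.1"

```text
time: 26.3
tool_pos: [0.4218, 0.2172, 0.101]
tool_rot: [2.401, 2.026, 0.001]
wrist_force: [-0.2, -0.4, -2.5]
grip_width: 0.211
finger_force: 45.0
```

Run:
```python
from look import *
a=save('side','s8.png'); b=save('top','t8.png')
u=[cv2.resize(x[y0:y0+112,x0:x0+150],(400,300),interpolation=cv2.INTER_CUBIC) for x,y0,x0 in((a,190,180),(b,130,110))]
cv2.imwrite('pics/c8.png',np.hstack(u)[:,:,::-1])
t=s['tool_pos']; d=np.array([t[0]-.556,t[1]-.1945]); c,n=np.cos(.167),np.sin(.167)
print('in crate',c*d[0]-n*d[1], n*d[0]+c*d[1])
M=get('rail',[t[0],t[1],.07]); print(list(M))
for k,m in M.items(): print(k,fit([P+[0,0,.04] for P in RAIL],{k:m},(t[0],t[1],-.167)))
```

```text
[0.4217 0.2172 0.101 ] [ 0.9857 -0.1683  0.0009] [0.3774 0.4245 1.96   0.     0.756  0.5465] [ 0.3223 -0.0074 -1.3205]
in crate -0.13615985403172912 6.90236912943322e-05
['side', 'top']
side (array([ 0.4323,  0.2009, -0.1691]), np.float64(0.19617730379104614))
top (array([ 0.4224,  0.2165, -0.1728]), np.float64(0.635259747505188))
```

View pics/c8.png

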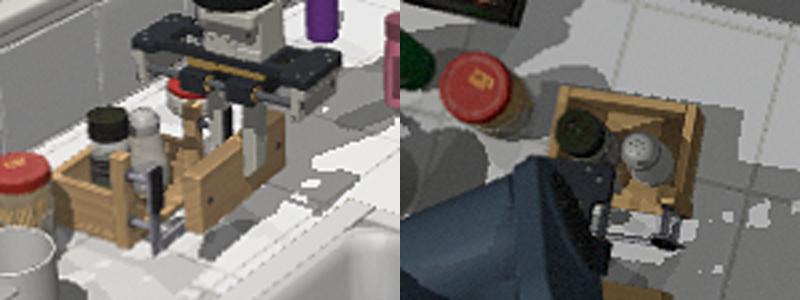

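The rail is held level and square in front of the frame. Next: lower it 1 cm and approach.

>>> move_arm --motion "0 0 -1 0 0 0 0.1;1.4 -0.24 0 0 0 0 0.1;1.4 -0.24 0 0 0 0 0.1;0.6 -0.1 0 0 0 0 0.1;0 0 0 0 0 0 0.1;0 0 0 0 0 0 0.1"

```text
time: 27.35
tool_pos: [0.4551, 0.2113, 0.0904]
tool_rot: [-2.401, -2.026, 0.001]
wrist_force: [0.2, 0.8, -1.1]
grip_width: 0.211
finger_force: 45.0
```

>>> move_arm --motion "0.3 -0.05 0 0 0 0 0.1;0.2 -0.03 0 0 0 0 0.1;0.2 -0.04 0 0 0 0 0.1;0 0 0 0 0 0 0.1;0 0 0 0 0 0 0.1"

```text
time: 27.98
tool_pos: [0.4622, 0.2102, 0.0904]
tool_rot: [-2.401, -2.026, 0.0]
wrist_force: [-2.8, 1.0, -0.4]
grip_width: 0.211
finger_force: 45.0
```

>>> move_arm --motion "0.2 -0.03 0 0 0 0 0.1;0.2 -0.04 0 0 0 0 0.1;0.2 -0.03 0 0 0 0 0.1;0 0 0 0 0 0 0.1;0 0 0 0 0 0 0.1"

```text
time: 28.6
tool_pos: [0.4678, 0.2092, 0.0903]
tool_rot: [-2.4, -2.025, 0.002]
wrist_force: [-7.3, 2.3, 2.1]
grip_width: 0.212
finger_force: 45.0
```

Run:
```python
from rig import *
s=read_state(); print(s['tool_pos'],s['wrist_force'],s['wrist_torque'],s['tool_rot'])
for i in range(4):
    get_image('side'); s=read_state(); print(s['wrist_force'],s['wrist_torque'])
```

```text
[0.46784308 0.20918183 0.09034342] [-7.29218195  2.34801219  2.10672582] [ 0.4019803   0.95296808 -0.02190826] [-2.40037592e+00 -2.02534541e+00  1.84252137e-03]
[-6.40196298  2.16062307  3.10994175] [ 0.42275951  0.98386548 -0.03550245]
[-7.69408974  1.98116389  2.51795367] [0.37576885 1.0586215  0.00341738]
[-6.41504186  2.64196442  2.27724904] [0.37096307 1.00188615 0.02007819]
[-6.22980603  3.46682179  2.31033005] [ 0.38914643  0.98792237 -0.08437518]
```

>>> move_arm --motion "0.2 -0.03 0 0 0 0 0.1;0.15 -0.03 0 0 0 0 0.1;0 0 0 0 0 0 0.1;0 0 0 0 0 0 0.1;0 0 0 0 0 0 0.1;0 0 0 0 0 0 0.1"

```text
time: 29.55
tool_pos: [0.4709, 0.2086, 0.0903]
tool_rot: [-2.4, -2.025, 0.003]
wrist_force: [-9.3, 3.4, 4.6]
grip_width: 0.215
finger_force: 45.0
```

Run:
```python
from look import *
F=[]
for i in range(5):
    b=get_image('top'); s=read_state(); F.append(s['wrist_force'])
print(np.mean(F,0),s['tool_pos'],s['wrist_torque'])
a=save('side','s9.png'); b=save('top','t9.png')
u=[cv2.resize(x[y0:y0+112,x0:x0+150],(400,300),interpolation=cv2.INTER_CUBIC) for x,y0,x0 in((a,190,180),(b,130,110))]
cv2.imwrite('pics/c9.png',np.hstack(u)[:,:,::-1])
t=s['tool_pos']
# expected rail corners top drawn as numbers
d=np.array([t[0]-.556,t[1]-.1945]); c,n=np.cos(.167),np.sin(.167)
print('in crate',c*d[0]-n*d[1], n*d[0]+c*d[1])
```

```text
[0.4709 0.2086 0.0903] [ 0.9857 -0.1683 -0.0023] [0.3263 0.5024 1.8594 0.001  0.7821 0.4947] [-8.6212  3.2115  3.9426]
[-8.9189  3.3838  4.1808] [0.4709 0.2086 0.0903] [ 0.5932  1.3459 -0.0486]
in crate -0.08626149067582356 -0.0002180959130769003
```

View pics/c9.png

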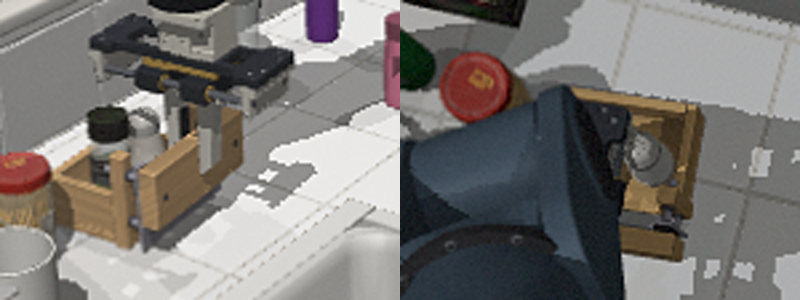

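```bash
python3 -c "
from rig import *
print(close_job())"
```

```text
the job is handed in; nothing more can be done
None
```

The job is handed in, though no verdict came back. The jar and shaker stand released in the crate, and the rail is held square on both pads about 40 mm above the worktop, with a measured push of about 9.5 N.

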